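Unscrew the mister's filler cap, thread hand unknown, and hold it over the dish

TASK

The misting reservoir is due for filling: unscrew the filler cap, the one beside the pump head, without pulling it off by force. The two ports have opposite threads and nobody marked which is which, so try the cap gently both ways, turn it the way that gives until it is free, and lift it off. Finish still holding the cap level, mouth down, over the middle of the sage dish, clear above its rim but no more than a hand's length, so that any grit drops in there; leave the other cap shut and everything else where it stands.

Things in the scene. Friction and masses are not known exactly. Their poses are not given: they have to be found in the camera images.
- reservoir: Misting reservoir: off-white tank with grey lid, 158 x 328 mm, lid top 100 mm above the shelf; heavy, does not move. Origin: centre of its underside; y runs along its long side towards the pump head, z up. Two capped bulkhead necks stand on the lid's centre line, at y = +20 mm (the filler) and y = -100 mm.
- filler (a point): Point on the lid top (reservoir y = +20 mm) on the axis of the filler neck, the one of the two beside the pump head; port_1 or port_2 is fitted here. Both threads: from shut, the loosening way, the cap comes free after 50 to 60 degrees and lifts straight off up to 80 degrees, where the next thread start stops it (aim for 70). The other way it meets a hard stop within 12 degrees.
- pump_top (a point): Centre of the top of the boxy white pump head with a hose barb on its +x side, 60 x 52 mm (70 x 62 mm at its foot, the 62 along y), reaching 40 mm above the lid, 98 mm from the filler's axis. It does not move.
- port_1: Black threaded neck fixed on the tank lid under cap_1: hexagon flange 62 mm over corners, 6 mm high; neck 34 mm across, 34 mm high above the lid. Origin: on the lid on the neck's axis, z up. One of the two necks is right-hand (cap loosens anticlockwise seen from above), the other left-hand (clockwise); they look the same, any turn about z, and may be fitted in either place.
- port_2: Black threaded neck fixed on the tank lid under cap_2: hexagon flange 62 mm over corners, 6 mm high; neck 34 mm across, 34 mm high above the lid. Origin: on the lid on the neck's axis, z up. One of the two necks is right-hand (cap loosens anticlockwise seen from above), the other left-hand (clockwise); they look the same, any turn about z, and may be fitted in either place.
- cap_1: Round black fluted plastic screw cap, 52 mm across, 30 mm tall, hollow underneath, 45 g. Origin: centre of the lower edge of its skirt; z up the axis, top at z = +30 mm; a raised bar 42 x 6 mm, 3.5 mm high, lies across the top along x. Shut on port_1: skirt 8 mm above the tank lid, 2 mm above the hexagon flange. In the thread it turns without rising and cannot be pulled up more than 1 to 3 mm. Grip from above across the flutes, 35 N.
- cap_2: Round black fluted plastic screw cap, 52 mm across, 30 mm tall, hollow underneath, 45 g. Origin: centre of the lower edge of its skirt; z up the axis, top at z = +30 mm; a raised bar 42 x 6 mm, 3.5 mm high, lies across the top along x. Shut on port_2: skirt 8 mm above the tank lid, 2 mm above the hexagon flange. In the thread it turns without rising and cannot be pulled up more than 1 to 3 mm. Grip from above across the flutes, 35 N.
- dish: Loose sage green ceramic bowl, 120 mm across the rim, 38 mm tall, 320 g. Origin: centre of its underside.
- slate: Bystander: loose dark slate tile 110 x 110 x 7 mm lying flat. Origin: centre of its underside.
- probe_holder: Bystander: loose white plastic thermometer probe holder on a clear sucker foot, 42 mm across, 48 mm tall. Origin: centre of its underside.
- jar: Bystander: loose supplement jar 56 mm across, 78 mm tall. Origin: centre of its underside.
- worm_cup: Bystander: small loose white plastic feeding bowl 70 mm across, 32 mm tall. Origin: centre of its underside.
- spray_bottle: Bystander: loose white bottle 60 mm across, 150 mm tall. Origin: centre of its underside.
Not all that is in view belongs to the job. There is more than one size of the dish; the one meant has the size given above. What is shaped like the cap_2 but green is not meant.

How it is judged (in metres and radians):
On the way, in this order (a step that is already met when the one before it is completed fails the run):
1. The filler cap has been turned out of its thread (at least 50 degrees) while still down on its neck (((horizontal distance between port_1 and filler below 0.03 m and angle between the x axis of cap_1 and the x axis of port_1, either way round above 0.87 rad and z of cap_1 in the frame of port_1 below 0.014 m and horizontal distance between cap_1 and port_1 below 0.006 m) or (horizontal distance between port_2 and filler below 0.03 m and angle between the x axis of cap_2 and the x axis of port_2, either way round above 0.87 rad and z of cap_2 in the frame of port_2 below 0.014 m and horizontal distance between cap_2 and port_2 below 0.006 m))), for 0.1 s.
2. The cap is lifted straight up clear of its neck, in the gripper (((horizontal distance between port_1 and filler below 0.03 m and z of cap_1 in the frame of port_1 above 0.036 m and contact force between cap_1 and the fingers above 2 N and contact force between cap_1 and port_1 below 0.1 N) or (horizontal distance between port_2 and filler below 0.03 m and z of cap_2 in the frame of port_2 above 0.036 m and contact force between cap_2 and the fingers above 2 N and contact force between cap_2 and port_2 below 0.1 N))), for 0.1 s.
At the end, for the whole second after the job is handed in: The filler cap is gripped at rest over the dish: within 40 mm of its middle, skirt 45 to 220 mm above the shelf, tilted under 0.3 rad, not touching it. The other cap is still shut; dish and bystanders are within 20 mm of where they stood (((horizontal distance between port_1 and filler below 0.03 m and horizontal distance between cap_1 and dish below 0.04 m and height (world z) of cap_1 between 0.045 and 0.22 m and angle between cap_1's own z axis and vertical below 0.3 rad and contact force between cap_1 and the fingers above 2 N and contact force between cap_1 and dish below 0.1 N and linear speed of cap_1 below 0.03 m/s and z of cap_2 in the frame of port_2 between 0.004 and 0.013 m and horizontal distance between cap_2 and port_2 below 0.006 m and angle between the x axis of cap_2 and the x axis of port_2, either way round below 0.4 rad and distance of each of dish, slate, probe_holder, jar, worm_cup, spray_bottle from where it was at the start of the episode below 0.02 m) or (horizontal distance between port_2 and filler below 0.03 m and horizontal distance between cap_2 and dish below 0.04 m and height (world z) of cap_2 between 0.045 and 0.22 m and angle between cap_2's own z axis and vertical below 0.3 rad and contact force between cap_2 and the fingers above 2 N and contact force between cap_2 and dish below 0.1 N and linear speed of cap_2 below 0.03 m/s and z of cap_1 in the frame of port_1 between 0.004 and 0.013 m and horizontal distance between cap_1 and port_1 below 0.006 m and angle between the x axis of cap_1 and the x axis of port_1, either way round below 0.4 rad and distance of each of dish, slate, probe_holder, jar, worm_cup, spray_bottle from where it was at the start of the episode below 0.02 m))); the arm keeps its last pose, push and grip.
It fails at once if the other cap is loosened or moved (10 mm, or turned out of its thread) ((horizontal distance between port_1 and filler below 0.03 m and (distance of cap_2 from where it was at the start of the episode above 0.01 m or angle between the x axis of cap_2 and the x axis of port_2, either way round above 0.5 rad)) or (horizontal distance between port_2 and filler below 0.03 m and (distance of cap_1 from where it was at the start of the episode above 0.01 m or angle between the x axis of cap_1 and the x axis of port_1, either way round above 0.5 rad))).
It fails at once if the dish or a bystander is pushed 20 mm or more (distance of any of dish, slate, probe_holder, jar, worm_cup, spray_bottle from where it was at the start of the episode above 0.02 m).
It also fails if it takes over 45 s, if anything falls off the work surface, if the arm or the gripper's body presses on something with over 40 N, if the wrist force passes 120 N, or if a joint passes its speed limit or range.

ROBOT

A 6-joint arm with a two-finger parallel gripper is mounted at the origin on the work surface. World frame = base frame: x ahead of the robot, y to its left, z up, the work surface at z = 0. Lengths are in m, angles in degrees, forces in N, time in s.
With the tool pointing down it reaches from about 0.25 to 0.725 m from the base axis. Payload 4 kg.
Tool frame: the origin (TCP) lies midway between the tips of the shut fingers; the grasp point (between the pads) lies 19 mm behind it; z points along the fingers, y is the line along which they close (so a half turn about z gives the same grasp; the last joint's range is limited). The gripper opens to 85 mm and grips with 20 to 120 N. Pads are 22 mm wide; open, the fingers measure 114 mm over their backs; the gripper's body (76 mm by 85 mm) begins 54 mm behind the grasp point. The pads swing forward as they close: fully open they stand 13 mm farther back than shut.
Start: joints at [-69.844, 13.785, 0.286, 76.501, 0, 90], TCP at [0.172, -0.469, 0.231] pointing down, gripper open.
Joint ranges: [-155.79, 155.79], [-60.16, 107.12], [-62.33, 73.08], [-114, 123.19], [-81.49, 82.49], [-180, 180]. Speed limits (degrees/s): [159.86, 159.86, 180, 180, 180, 180].

INTERFACE

Orientations are given as [roll, pitch, yaw] about the fixed x, y, z axes, in that order (R = Rz(yaw) Ry(pitch) Rx(roll)).
In Python, from rig import readout, cams, bot gives the robot as it stands. The module is installed in compiled form; this text tells all that it offers.
- The arm moves only by the tool step_arm, never from a script. Its argument "steps" is a list of rows, each a list of 4 numbers: the shift along the tool's x, y, z in m, then the turn about the tool's z in degrees. A call has 1 to 10 rows; each row is the pose to reach, as a shift and turn from the pose commanded when the call began, along the tool's axes at that moment; what a row does not reach only later rows make up. A row lasts 1/12 s, in which the tool goes at most 41.7 mm and 7.16 degrees, less where a joint would pass 70% of its speed; a pose out of reach is approached as far as the arm can. A call with a gripper value outside its range is refused whole. "gripper" is the opening, from 0 (shut) to 1 (fully open), set as the call begins (left out, the last holds). The fingers move at their own pace and stop on an object; "grip_force" is the grip in N (left out, the last holds). Time passes only in rows, so rows that repeat a pose let the fingers close. It gives the time, the measured TCP pose, the force, the opening and the grip force at its end, in the units of the state.
- readout.observe(): the state, without advancing time (a new reading comes with each control period).
- cams.snapshot(name): name is "side" or "top" or "wrist"; returns a dict with "pixels" (400x640x3 uint8, red, green, blue), "z_map" (400x640 float32, m along the optical axis (not along the pixel's ray), 0 where there is no reading), "camera_matrix" (3x3 intrinsics, pixels), "k1" (the pictures are not rectified: a ray, as slopes to the right and down, at radius r is drawn at 1 + k1 r^2 times it, then the intrinsics apply), "T" (4x4, takes a point from camera to world coordinates). Camera axes: x right, y down, z forward; pixel columns grow to the right and rows downward; lengths in m; the calibration is good to about 2 mm. A picture is of the moment at which its call begins.
- bot.hand_in(): hands the job in; it is judged then, once.
The state is a dict: "time": time; "joint_positions": joint angles; "joint_vel": joint speeds; "joint_efforts": joint torques, N m; "tool_pos": TCP position; "tcp_rot": TCP orientation; "wrist_force": force on the tool from outside, world axes, zero at the start; "torque": the same for the moment, N m; "finger_gap": finger opening in m; "finger_force": force on a finger pad.
Only numpy, scipy, OpenCV 4.12 (cv2) and the standard library are available. Lean on these libraries where they do the work, as an engineer would, in place of code of your own. Each camera call takes 0.05 s, during which the arm holds its last target. There are 200 camera calls.

## Working session

There is one attempt and no reset: what is moved stays moved. The work goes in short steps, Python scripts to look and compute and a tool call to move; the robot and the scene stay as the last step left them, time stands still between calls to the robot, and variables do not carry over. Pictures are saved under pics/ and viewed, at most 10 in all, crops included, and the job is handed in when it is done.

Besides the shell and the picture viewer there is one more tool, called after "Call:" as a command line: name --pt "numbers of a row" for each row, then --argument value for the rest. step_arm: Moves the arm, as the interface text tells. Its arguments: {"type":"object","properties":{"steps":{"type":"array"},"gripper":{"type":"number"},"grip_force":{"type":"number"}},"required":["steps"]}

```bash
mkdir -p pics
cat > h.py <<'E'
import numpy as np, cv2
from rig import readout, cams, bot
def snap(n,f=None):
    s=cams.snapshot(n)
    if f: cv2.imwrite('pics/'+f,s['pixels'][:,:,::-1])
    return s
def cloud(s):
    K=s['camera_matrix'];z=s['z_map'];h,w=z.shape
    u,v=np.meshgrid(np.arange(w),np.arange(h))
    p=np.stack([u,v],-1).reshape(-1,1,2).astype(float)
    n=cv2.undistortPoints(p,K,np.array([s['k1'],0,0,0,0.])).reshape(h,w,2)
    P=np.dstack([n[...,0]*z,n[...,1]*z,z])
    W=P@s['T'][:3,:3].T+s['T'][:3,3]
    W[z==0]=np.nan
    return W
E
python3 - <<'E'
from h import *
s=snap('top','t1.png');W=cloud(s);np.save('t1.npy',W)
s2=snap('side','s1.png');np.save('s1.npy',cloud(s2))
print(readout.observe()['tool_pos'],readout.observe()['tcp_rot'])
E
```

```text
[ 0.17208625 -0.46883453  0.23050789] [-1.79890594e+02 -1.13907290e-06  2.01560142e+01]
```

View pics/t1.png

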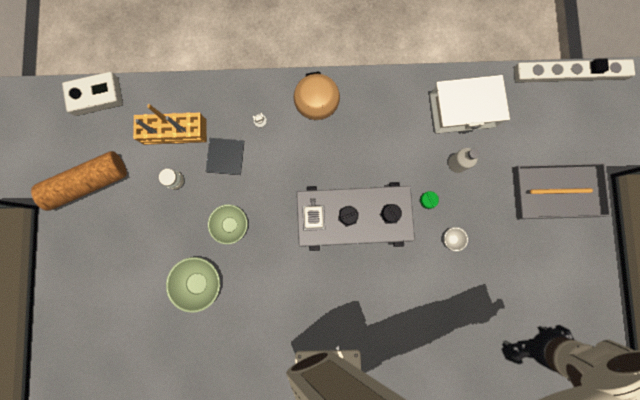

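View pics/s1.png

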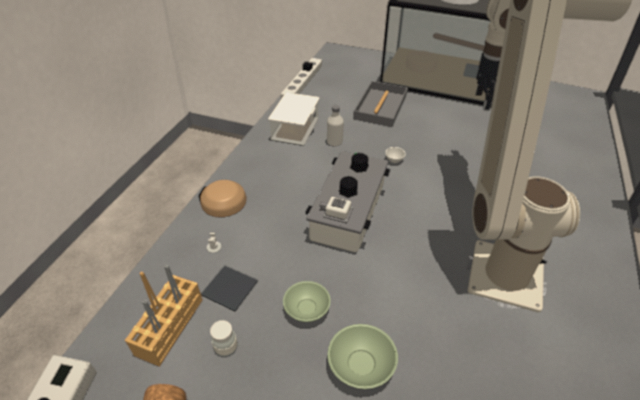

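The top view shows the pump head at (314,217), the filler cap beside it at (348,215), the other cap at (392,213), and green bowls at (228,224) and (193,284). Next I'll measure these.

Run:
```python
from h import *
W=np.load('t1.npy')
img=cv2.imread('pics/t1.png').astype(int)
for n,(u,v,r) in dict(pump=(314,217,10),fil=(348,215,12),oth=(392,213,12)).items():
    w=W[v-r:v+r+1,u-r:u+r+1].reshape(-1,3); c=img[v-r:v+r+1,u-r:u+r+1].reshape(-1,3).max(1)
    zt=np.nanpercentile(w[:,2],95); m=(w[:,2]>0.118); 
    p=w[m]; print(n,zt,p.min(0),p.max(0),(p.min(0)+p.max(0))/2, m.sum())
for n,(u,v,r) in dict(d1=(228,224,25),d2=(193,284,33)).items():
    w=W[v-r:v+r+1,u-r:u+r+1].reshape(-1,3); m=w[:,2]>0.03;p=w[m]
    print(n,np.nanmax(w[:,2]),p.min(0),p.max(0),(p.min(0)+p.max(0))/2)
# lid box
w=W[170:260,280:430].reshape(-1,3);m=abs(w[:,2]-.1)<.01
print(np.nanmedian(w[m],0),cv2.minAreaRect(w[m][:,:2].astype(np.float32)))
print(W[25:30,90:95].mean((0,1)))
```

```text
pump 0.14266606909698304 [0.45404832 0.00245403 0.12600254] [0.51054269 0.05340409 0.14523345] [0.4822955  0.02792906 0.13561799] 387
fil 0.1410889074602853 [ 0.45986778 -0.09375958  0.12391712] [ 0.51018901 -0.04397892  0.14784554] [ 0.4850284  -0.06886925  0.13588133] 284
oth 0.14191742549514702 [ 0.46223253 -0.21563972  0.12000036] [ 0.51333611 -0.164311    0.14573745] [ 0.48778432 -0.18997536  0.1328689 ] 298
d1 0.04710925809788358 [0.41780164 0.23021508 0.03002462] [0.53240849 0.34629465 0.04710926] [0.47510507 0.28825486 0.03856694]
d2 0.057874156359894346 [0.22161943 0.30783258 0.03000642] [0.37713617 0.4658447  0.05787416] [0.2993778  0.38683864 0.04394029]
[ 0.48029846 -0.1016337   0.10026596] ((0.48565346002578735, -0.09057052433490753), (0.18482348322868347, 0.3283052146434784), 1.2025519609451294)
[ 1.55718093  1.15948501 -0.74889487]
```

Call:
step_arm --pt "0.4317 -0.2676 0.01 -62" --pt "0.4317 -0.2676 0.01 -62" --pt "0.4317 -0.2676 0.01 -62" --pt "0.4317 -0.2676 0.01 -62" --pt "0.4317 -0.2676 0.01 -62" --pt "0.4317 -0.2676 0.01 -62" --pt "0.4317 -0.2676 0.01 -62" --pt "0.4317 -0.2676 0.01 -62" --pt "0.4317 -0.2676 0.01 -62" --pt "0.4317 -0.2676 0.01 -62" --gripper 1 --grip_force 35

```text
time: 0.93
tool_pos: [0.4296, -0.1393, 0.2229]
tcp_rot: [-180.0, 0.0, 82.3]
wrist_force: [0.7, -0.6, 0.9]
finger_gap: 0.0856
finger_force: 0.0
```

```bash
cat >> h.py <<'E'
from scipy.spatial.transform import Rotation as R
def to(x,y,z,yaw):
    o=readout.observe();r=R.from_euler('xyz',o['tcp_rot'],degrees=True)
    d=r.inv().apply(np.array([x,y,z])-o['tool_pos'])
    print('pos',np.round(o['tool_pos'],4),np.round(o['tcp_rot'],2),'q6',o['joint_positions'][5],'rel',np.round(d,4),'turn',round(-(yaw-o['tcp_rot'][2]),2))
E
python3 -c "
from h import *
to(.485,-.069,.221,82)"
```

```text
pos [ 0.4296 -0.1393  0.2229] [-179.98    0.     82.33] q6 79.71013906064675 rel [0.0771 0.0455 0.0018] turn 0.33
```

Call:
step_arm --pt "0.037 0.022 0.001 0" --pt "0.074 0.044 0.002 0" --pt "0.077 0.0455 0.002 0" --pt "0.077 0.0455 0.002 0"

```text
time: 1.27
tool_pos: [0.4855, -0.069, 0.2202]
tcp_rot: [-179.9, -0.0, 82.4]
wrist_force: [-0.4, -0.4, 0.4]
finger_gap: 0.0853
finger_force: 0.0
```

Run:
```python
from h import *
s=snap('wrist','w1.png');W=cloud(s);np.save('w1.npy',W);np.savez('w1c.npz',**s)
to(.485,-.069,.106,82)
m=(W[...,2]>0.128)&(W[...,2]<0.155)
n,l,st,c=cv2.connectedComponentsWithStats(m.astype(np.uint8))
for i in range(1,n):
    if st[i,4]>200:
        p=W[l==i];print(st[i],p.min(0),p.max(0),(p.min(0)+p.max(0))/2)
```

```text
pos [ 0.4844 -0.0704  0.2203] [-1.7989e+02  3.0000e-02  8.2310e+01] q6 89.4383861249446 rel [0.0015 0.0006 0.1143] turn 0.31
[ 250    0  107  101 8622] [0.45322734 0.00335661 0.12800783] [0.51647196 0.05636535 0.14402619] [0.48484965 0.02986098 0.13601701]
[ 289  162   78   76 4479] [ 0.45915665 -0.09339166  0.12810003] [ 0.51254164 -0.04125357  0.14506572] [ 0.48584915 -0.06732261  0.13658287]
[ 317  312   69   47 2387] [ 0.4617594  -0.19264197  0.12801798] [ 0.51487186 -0.16051901  0.14420801] [ 0.48831563 -0.17658049  0.136113  ]
```

View pics/w1.png

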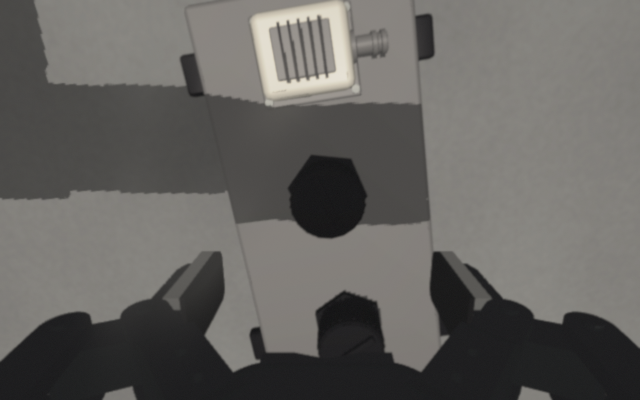

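The wrist view shows the filler cap at (327,198) between the fingers' plane, pump above at (305,48), other cap at (350,345). Descend around the filler cap.

Call:
step_arm --pt "0.0025 0.0008 0.03 0" --pt "0.0025 0.0008 0.06 0" --pt "0.0025 0.0008 0.085 0" --pt "0.0025 0.0008 0.1 0" --pt "0.0025 0.0008 0.108 0" --pt "0.0025 0.0008 0.1145 0" --pt "0.0025 0.0008 0.1145 0"

```text
time: 1.9
tool_pos: [0.4848, -0.0699, 0.106]
tcp_rot: [-179.9, 0.0, 82.0]
wrist_force: [0.1, -0.6, -0.7]
finger_gap: 0.0854
finger_force: 0.0
```

Call:
step_arm --pt "0 0 0 0" --pt "0 0 0 0" --pt "0 0 0 0" --pt "0 0 0 0" --pt "0 0 0 0" --pt "0 0 0 0" --pt "0 0 0 0" --pt "0 0 0 0" --gripper 0.4 --grip_force 35

```text
time: 2.57
tool_pos: [0.4867, -0.0691, 0.108]
tcp_rot: [179.9, 0.0, 82.2]
wrist_force: [-1.0, -1.3, 5.7]
finger_gap: 0.0513
finger_force: 36.4
```

```bash
python3 -c "
from h import *
print(readout.observe())
to(.4855,-.068,.106,82)
s=snap('wrist','w2.png')"
```

```text
{'time': 2.5667, 'joint_positions': array([-8.06637187e+00,  1.79707180e+01, -1.34131102e+01,  5.84665363e+01,
       -3.27294754e-02,  8.97690167e+01]), 'joint_vel': array([ 0.04628157,  0.06089771,  0.04025323, -0.00168161,  0.04526211,
       -0.05327861]), 'joint_efforts': array([ 4.11289874e-01, -3.50835550e+01,  2.10088885e+01, -4.95599248e-01,
        2.45462721e-01,  3.11054522e-03]), 'tool_pos': array([ 0.48667175, -0.06914735,  0.10803617]), 'tcp_rot': array([1.79850498e+02, 3.33323391e-02, 8.21645252e+01]), 'wrist_force': array([-0.97735112, -1.26853179,  5.72850219]), 'torque': array([-0.15776706,  0.27250897,  0.07244898]), 'finger_force': 36.37959266547114, 'finger_gap': 0.05128056737268678}
pos [ 0.4867 -0.0691  0.108 ] [1.7985e+02 3.0000e-02 8.2160e+01] q6 89.76901674670734 rel [ 0.001  -0.0013  0.002 ] turn 0.16
```

View pics/w2.png

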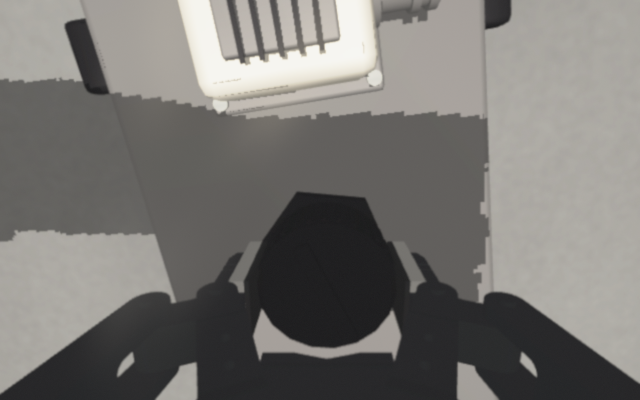

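The picture shows the cap held between both pads at (328,280), with the bar running faintly from (310,245) to (348,320). The upward force suggests the tips touch the flange, so I'll open, raise 3 mm and regrip.

Call:
step_arm --pt "0 0 0 0" --pt "0 0 0 0" --pt "0.0005 -0.0005 -0.003 0" --pt "0.0005 -0.0005 -0.003 0" --gripper 0.75

```text
time: 2.95
tool_pos: [0.4854, -0.0682, 0.1099]
tcp_rot: [180.0, -0.0, 82.2]
wrist_force: [0.4, 0.3, 0.0]
finger_gap: 0.0641
finger_force: 0.0
```

Call:
step_arm --pt "0 0 0 0" --pt "0 0 0 0" --pt "0 0 0 0" --pt "0 0 0 0" --pt "0 0 0 0" --pt "0 0 0 0" --gripper 0.4 --grip_force 35

```text
time: 3.45
tool_pos: [0.4856, -0.0683, 0.1099]
tcp_rot: [180.0, -0.0, 82.2]
wrist_force: [-1.4, 0.5, 5.8]
finger_gap: 0.0514
finger_force: 36.3
```

```bash
cat >> h.py <<'E'
def bar(f=None):
    s=snap('wrist');o=readout.observe()
    print('F',np.round(o['wrist_force'],1),'T',np.round(o['torque'],3),'gap',o['finger_gap'],'ff',o['finger_force'],'yaw',o['tcp_rot'][2],'pos',o['tool_pos'],'q6eff',o['joint_efforts'][5],'q',np.round(o['joint_positions'],1))
    c=s['pixels'][190:360,240:420]; g=c.max(2).astype(float)
    g=np.clip(g*255/60,0,255).astype(np.uint8)
    if f: cv2.imwrite('pics/'+f,cv2.resize(g,None,fx=3,fy=3))
E
python3 -c "
from h import *
bar('b0.png')"
```

```text
F [-1.5 -0.1  5.1] T [0.12  0.083 0.023] gap 0.05116624285191835 ff 36.27585757589259 yaw 82.15958351764195 pos [ 0.48558567 -0.06829403  0.10991164] q6eff 0.007843688945285976 q [ -8.   17.8 -13.3  58.8   0.   89.8]
```

View pics/b0.png

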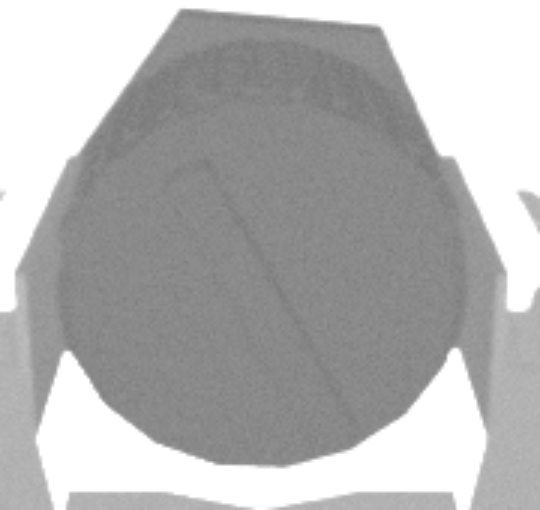

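The bar is visible as a line from (210,160) to (360,425) in the crop, and the grip is good. Try one way gently.

Call:
step_arm --pt "0 0 0 2" --pt "0 0 0 4" --pt "0 0 0 6" --pt "0 0 0 6"

```text
time: 3.83
tool_pos: [0.4861, -0.0682, 0.1099]
tcp_rot: [179.9, -0.0, 76.1]
wrist_force: [0.9, 0.2, 4.5]
finger_gap: 0.0511
finger_force: 36.1
```

```bash
python3 -c "
from h import *
bar()"
```

```text
F [1.1 0.4 3.8] T [ 0.073 -0.236  0.093] gap 0.0514736542483987 ff 36.14068494287494 yaw 76.20985135469606 pos [ 0.48602787 -0.06824893  0.10989855] q6eff 0.13452652841806412 q [ -8.   17.8 -13.3  58.8   0.   95.8]
```

Call:
step_arm --pt "0 0 0 2" --pt "0 0 0 4" --pt "0 0 0 4"

```text
time: 4.13
tool_pos: [0.4863, -0.0683, 0.1099]
tcp_rot: [179.9, -0.0, 72.3]
wrist_force: [2.3, 0.6, 3.8]
finger_gap: 0.0514
finger_force: 36.2
```

Call:
step_arm --pt "0 0 0 2" --pt "0 0 0 4" --pt "0 0 0 4"

```text
time: 4.38
tool_pos: [0.4868, -0.0669, 0.1101]
tcp_rot: [179.9, -0.2, 68.4]
wrist_force: [3.0, 3.6, 3.4]
finger_gap: 0.051
finger_force: 36.4
```

```bash
python3 -c "
from h import *
bar('b1.png')"
```

```text
F [2.1 3.3 3.5] T [ 0.8   -0.647  0.904] gap 0.051581663481140856 ff 36.38997478328747 yaw 68.40564693543759 pos [ 0.48681573 -0.06696295  0.11011064] q6eff 0.9532573074102402 q [ -7.9  17.8 -13.3  58.8   0.2 103.7]
```

View pics/b1.png

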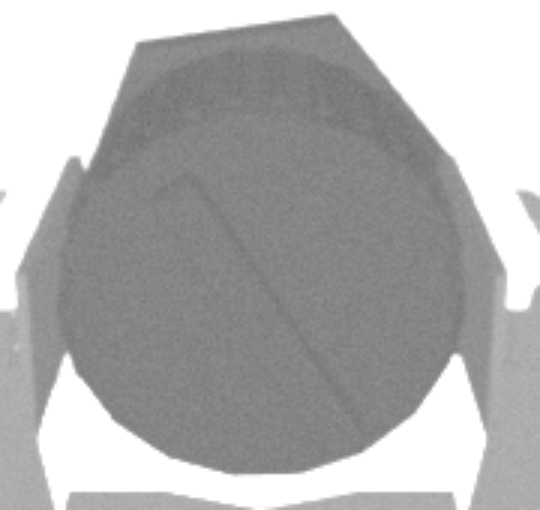

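Torque jumped to 0.9 N m about 12° clockwise, and the bar slipped about 4° relative to the pads. That is the hard stop, so it loosens anticlockwise (negative tool turn).

Call:
step_arm --pt "0 0 0 -4" --pt "0 0 0 -9" --pt "0 0 0 -14" --pt "0 0 0 -19" --pt "0 0 0 -24" --pt "0 0 0 -29" --pt "0 0 0 -34" --pt "0 0 0 -40" --pt "0 0 0 -40"

```text
time: 5.18
tool_pos: [0.4862, -0.0681, 0.11]
tcp_rot: [179.9, -0.0, 108.3]
wrist_force: [2.2, 2.2, 5.2]
finger_gap: 0.0511
finger_force: 36.4
```

```bash
python3 -c "
from h import *
bar('b2.png')"
```

```text
F [1.8 1.8 5.4] T [ 0.377 -0.463 -0.043] gap 0.050993687597409375 ff 36.392019106278894 yaw 108.08783723576859 pos [ 0.48613619 -0.06806518  0.11002889] q6eff -0.23236524313688278 q [ -8.   17.8 -13.3  58.8   0.1  63.9]
```

View pics/b2.png

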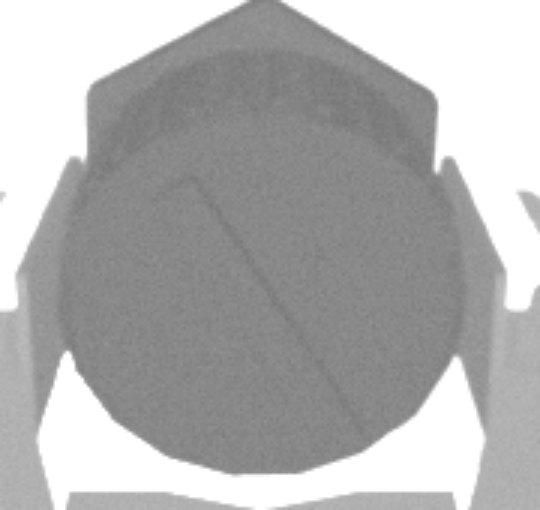

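The bar sits unchanged between the pads, (195,178) to (360,432), with low torque after 40°, so the cap turns freely. It is about 30° open; 40° more.

Call:
step_arm --pt "0 0 0 -5" --pt "0 0 0 -10" --pt "0 0 0 -15" --pt "0 0 0 -20" --pt "0 0 0 -25" --pt "0 0 0 -30" --pt "0 0 0 -35" --pt "0 0 0 -39" --pt "0 0 0 -39" --pt "0 0 0 -39"

```text
time: 6.07
tool_pos: [0.4859, -0.0682, 0.11]
tcp_rot: [179.9, 0.1, 147.0]
wrist_force: [1.8, 1.7, 5.6]
finger_gap: 0.0514
finger_force: 36.5
```

```bash
python3 -c "
from h import *
bar('b3.png')"
```

```text
F [2.8 0.8 6.1] T [ 0.38 -0.35  0.07] gap 0.05113362137200513 ff 36.47316480593872 yaw 146.98450727038946 pos [ 0.48594025 -0.06821082  0.11002737] q6eff -0.01309149112785235 q [ -8.   17.8 -13.3  58.8   0.   25. ]
```

View pics/b3.png

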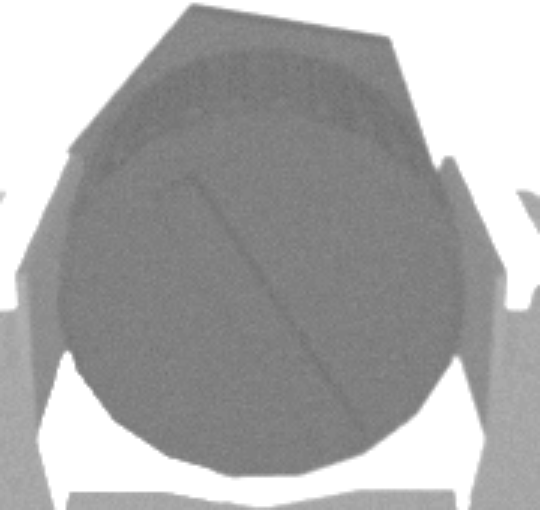

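The bar is still at (195,178) to (362,430), so there was no slip, and the cap is about 69° open. Lift gently and watch the force.

Call:
step_arm --pt "0 0 -0.002 0" --pt "0 0 -0.004 0" --pt "0 0 -0.006 0" --pt "0 0 -0.006 0"

```text
time: 6.45
tool_pos: [0.4847, -0.0684, 0.1153]
tcp_rot: [-179.9, -0.1, 147.1]
wrist_force: [0.2, -0.3, 0.5]
finger_gap: 0.051
finger_force: 36.5
```

Call:
step_arm --pt "0 0 -0.006 0" --pt "0 0 -0.014 0" --pt "0 0 -0.024 0" --pt "0 0 -0.036 0" --pt "0 0 -0.05 0" --pt "0 0 -0.065 0" --pt "0 0 -0.08 0" --pt "0 0 -0.085 0" --pt "0 0 -0.085 0"

```text
time: 7.2
tool_pos: [0.4867, -0.0685, 0.2029]
tcp_rot: [179.9, 0.2, 147.2]
wrist_force: [0.3, 0.3, -1.0]
finger_gap: 0.0513
finger_force: 36.5
```

```bash
python3 -c "
from h import *
bar('b4.png')
to(.475,.288,.2,147)"
```

```text
F [-0.6 -0.4 -0.7] T [ 0.029 -0.005 -0.008] gap 0.05125935947658602 ff 36.540987666958245 yaw 147.15393404654532 pos [ 0.48595276 -0.06840919  0.20158469] q6eff 0.0006426840627682395 q [-8.  13.5 -4.6 71.8 -0.  24.8]
pos [ 0.486  -0.0684  0.2016] [1.7995e+02 1.2000e-01 1.4715e+02] q6 24.833716386396166 rel [0.2025 0.2935 0.0014] turn 0.15
```

View pics/b4.png

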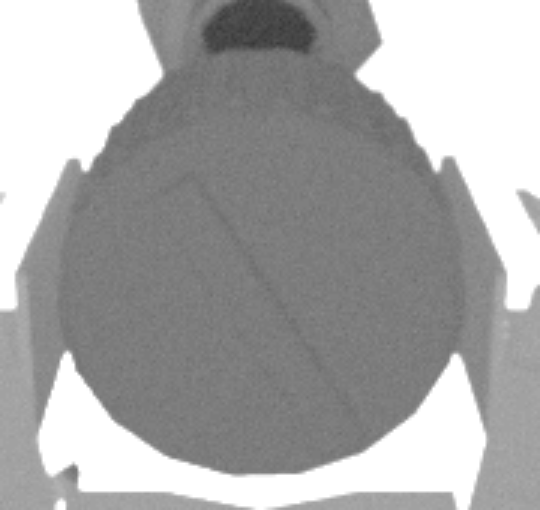

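The cap is in the fingers, and the bare neck's open mouth shows behind at (260,30). Carry it over the pump to the dish.

Call:
step_arm --pt "0.01 0.0147 0 0" --pt "0.03 0.044 0 0" --pt "0.05 0.073 0 0" --pt "0.07 0.103 0 0" --pt "0.09 0.132 0 0" --pt "0.11 0.161 0 0" --pt "0.13 0.19 0 0" --pt "0.15 0.22 0 0" --pt "0.17 0.248 0 0" --pt "0.185 0.27 0 0"

```text
time: 8.08
tool_pos: [0.4752, 0.2612, 0.1993]
tcp_rot: [-179.9, -0.1, 147.3]
wrist_force: [1.1, -0.7, -0.3]
finger_gap: 0.0513
finger_force: 36.6
```

Call:
step_arm --pt "0.012 0.0165 0 0" --pt "0.0175 0.0235 0.02 0" --pt "0.0175 0.0235 0.045 0" --pt "0.0175 0.0235 0.07 0" --pt "0.0175 0.0235 0.085 0" --pt "0.0175 0.0235 0.09 0" --pt "0.0175 0.0235 0.09 0" --pt "0.0175 0.0235 0.09 0"

```text
time: 8.75
tool_pos: [0.4744, 0.288, 0.1106]
tcp_rot: [-180.0, -0.0, 147.1]
wrist_force: [-0.0, 1.1, -1.2]
finger_gap: 0.0511
finger_force: 36.7
```

```bash
python3 -c "
from h import *
to(.475,.288,.11,147)
s=snap('side','s2.png');print(readout.observe()['finger_force'])
W=cloud(s);w=W[270:340,270:345].reshape(-1,3);m=(w[:,2]>.03)&(w[:,2]<.045);print(w[m].min(0),w[m].max(0))"
```

```text
pos [0.4744 0.288  0.1106] [-1.7998e+02 -1.0000e-02  1.4715e+02] q6 64.11425784922679 rel [-0.0005  0.0003  0.0006] turn 0.15
36.65982777136378
[0.35513308 0.22988016 0.03002616] [0.53592207 0.36653563 0.04466844]
```

View pics/s2.png

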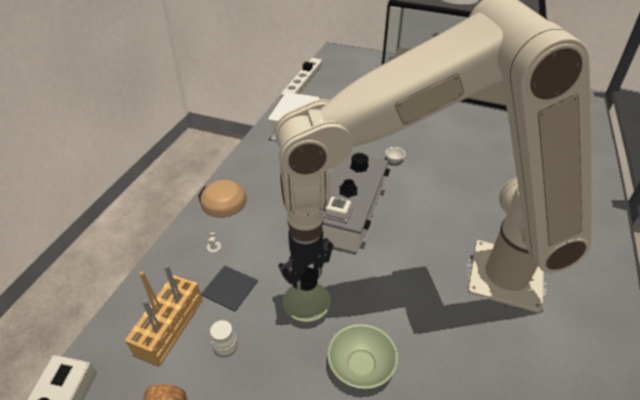

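The cap hangs over the small sage dish at (307,300), and everything else is in place. Handing in.

```bash
python3 -c "
from rig import bot
print(bot.hand_in())"
```

```text
the job is handed in; nothing more can be done
None
```

The filler cap loosened anticlockwise: I turned it about 69°, lifted it off freely and handed the job in with it held level, mouth down, over the middle of the sage dish, skirt about 0.11 m above the shelf; hand-in returned no verdict.

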